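# Clamp a tube in the cut-off jig with its push-pull knob

## Robot

A 6-joint arm with a two-finger parallel gripper is mounted at the origin on a cart in front of the work surface, level with it; the furniture and walls round the work are solid. World frame = base frame: x ahead of the robot, y to its left, z up, the work surface at z = 0. Lengths are in m, angles in rad, forces in N, time in s.
With the tool pointing down it reaches from about 0.35 to 0.775 m from the base axis. Payload 5.5 kg.
Tool frame: the origin (TCP) lies between the finger pads; the fingertips stand 17 mm ahead of it and the grasp point (between the pads) lies 2 mm behind it (env.finger_overhang is the distance from the TCP to the fingertips, in m); z points along the fingers, y is the line along which they close (so a half turn about z gives the same grasp; the last joint's range is limited). The gripper opens to 85 mm and grips with 20 to 120 N. Pads are 22 mm wide; open, the fingers measure 114 mm over their backs; the gripper's body (76 mm by 85 mm) begins 54 mm behind the grasp point. The pads swing forward as they close: fully open they stand 13 mm farther back than shut.
Start: joints at [1.127, 0.313, 0.046, 1.304, 0, 1.431], TCP at [0.172, 0.549, 0.248] pointing down, gripper open.
Joint ranges: [-2.76, 2.76], [-0.86, 1.69], [-1.03, 1.26], [-2.2, 2.34], [-1.47, 1.5], [-3.14, 3.14]. Speed limits (rad/s): [2.57, 2.57, 3.14, 3.14, 3.14, 3.14].

## Interface

Orientations are given as a unit quaternion [w, x, y, z].
In Python, from workcell import env gives the robot as it stands. The module is installed in compiled form; this text tells all that it offers.
- The arm moves only by the shell command python3 -m pendant 'ROWS' [FORCE]. ROWS is JSON, a list of rows, each a list of 5 numbers: the gripper's target within -1 to 1 (fully open at 1, half-way at 0, shut at -1), then the shift along the tool's x, y, z in m, then the turn about the tool's z in rad. A call has 1 to 8 rows; each row shifts and turns the commanded pose from where the row before left it, along the tool's axes as they then stand; what a row does not reach is not made up. A row lasts 1/8 s, in which the tool goes at most 62.5 mm and 10.7 degrees, less where a joint would pass 70% of its speed; a pose out of reach is approached as far as the arm can. A call with a gripper value outside its range is refused whole. The fingers move at their own pace and stop on an object; FORCE is the grip in N (left out, the last holds). Time passes only in rows, so rows that do not move let the fingers close. It gives the time, the measured TCP pose, the force, the opening and the grip force at its end, in the units of the state.
- env.get_state(): the state, without advancing time (a new reading comes with each control period).
- env.read_camera(name): name is "side" or "top" or "wrist"; returns the picture (420x560x3 uint8, red, green, blue); there is no depth.
- env.calibration(name): a dict with "K" (3x3 intrinsics, pixels), "distortion" ([k1, k2, p1, p2, k3] as OpenCV has them; the pictures are not rectified), "T" (4x4, takes a point from camera to world coordinates); the wrist camera has in their place "tool_from_camera" (4x4, takes a point from camera to tool coordinates, whose origin is the TCP and whose axes are the flange's). Camera axes: x right, y down, z forward; pixel columns grow to the right and rows downward; lengths in m; the calibration is good to about 2 mm. A picture is of the moment at which its call begins: read the wrist's pose just before it. calibration takes no time and is no camera call.
- env.hand_in(): hands the job in; it is judged then, once.
Trained networks look in the newest picture that a camera, given by its name, has taken for a name from the list of things; names that differ only in an ending like _2 or _b are one class to them, and where a whole thing is asked for, a point or a joint stands for the part that bears it (a point fixed in the world has none). Each returns a list of dicts, best first, with "score" (0 to 1); they miss things now and then, are a little off and sometimes report something else, mostly with a low value. They report only what shows in the picture. A call takes as long as a camera call.
- env.recognise(camera, label): "centre" ([column, row] in pixels, amid what is visible of it).
The state is a dict: "clock": time; "joint_pos": joint angles; "qvel": joint speeds; "tau": joint torques, N m; "tcp_pos": TCP position; "orientation": TCP orientation; "wrist_force": force on the tool from outside, world axes, zero at the start; "ft_torque": the same for the moment, N m; "finger_gap": finger opening in m; "grip_force": force on a finger pad.
Only numpy, scipy, OpenCV 4.12 (cv2) and the standard library are available. Lean on these libraries where they do the work, as an engineer would, in place of code of your own. Each camera call takes 0.05 s, during which the arm holds its last target. There are 200 camera calls.

## Task

Clamp the black tube in the cut-off jig, ready for sawing: pull the red knob straight out until its detent keeps it out, set the tube down on the grooved supports with one end up against the brass-headed end stop and let go of it, then push the knob in again so that the rubber foot holds the tube tight against the back of the supports. Leave the tape measure and the two metal adapters where they are.

Things in the scene. Friction and masses are not known exactly. Their poses are not given: they have to be found in the camera images.
- jig: Tube cut-off jig fixed to the bench; place and yaw vary, knob to the right. Origin on the bench top under the middle of the tube's seat; jig y runs along the seated tube to the end stop, +x to the back walls, -x to the clamp and knob. Dark T-shaped base plate 12 mm thick, x -118 to +38, y -72 to +106 mm. Grey clamp body x -112 to -68, 46 mm wide, 80 mm high, brass dome on it up to z 90.
- seat_center (a point): Seat, axes as the jig's, 62 mm above the bench: where a clamped tube's centre lies (jig y +1.5 mm if touching the stop). Two bare metal supports, y +38..+58 and -62..-40 mm (this one split by a saw slot), only base plate between. Floor 47 mm above the bench, back wall face at x +15.3 up to z 84, lead-in ramp at 45 degrees from x -10 on the floor to x -22, z 59; ends at x -30 and +33.
- clamp_plunger (a joint): Travel of the push-pull clamp in m: 0 = in with no tube, 0.048 = fully out (knob drawn along jig -x). A spring detent holds it at either end: moving it takes about 6 N at first, fading to nothing at the middle (0.024), past which the spring drives it on to the other end. Starts in. On a clamped tube it stops at about 0.004 and keeps pressing with about 5 N.
- knob_center (a point): Centre of the red knob, round, 38 mm diameter, 28 mm long, axis level along jig x, 62 mm above the bench; it slides with the plunger. In: jig x = -138 mm, its inner face 11 mm clear of the clamp body; fully out: jig x = -186 mm. Nothing but the bench below it. Axes as the jig's.
- clamp_foot (a point): Centre of the pressing face of the black rubber foot on the end of the plunger, 22 mm diameter, at height 62 mm, axes as the jig's. In: face at jig x = -11 mm, in the way of the tube. Out: face at jig x = -59 mm, 44 mm clear of the seated tube.
- tube_center (a point): Centre of the loose black anodised tube with small cross holes, 30 mm diameter, 150 mm long, about 0.17 kg, lying on the bench (centre at z = 15 mm) to the left of the jig. Its own y axis runs along the tube; either end may go to the stop. It may roll if nudged. (Pipe pieces further back belong to the room.)
- tape_measure: Orange tape measure, 36 x 74 x 62 mm, bystander; origin at the centre of its underside.
- ball_adapter: Pale metal ball-topped pyramid adapter, 43 mm diameter, 36 mm high, bystander; origin at the centre of its underside.
- lug: Pale metal four-armed cast adapter, 73 x 73 x 15 mm, bystander; origin at the centre of its underside.
- stop_face (a point): Centre of the end stop's face, a brass screw head of 18 mm diameter, at jig y = +76.5 mm, 62 mm above the bench; it faces jig -y. The metal bracket behind it is 36 mm wide and reaches z 78. Axes as the jig's.

How it is judged:
On the way, in this order (a step that is already met when the one before it is completed fails the run):
1. the knob is out at its detent, the tube not yet on the seat (value of joint clamp_plunger above 0.044 m and distance between tube_center and seat_center above 0.06 m), for 0.2 s.
2. the tube lies released on both supports, end at the stop, the knob still out (value of joint clamp_plunger above 0.044 m and contact force between the fingers and tube below 0.1 N and z of tube_center in the frame of seat_center between -0.004 and 0.005 m and x of tube_center in the frame of seat_center between -0.009 and 0.003 m and y of tube_center in the frame of seat_center above -0.005 m and angle between the y axis of tube_center and the y axis of jig, either way round below 0.12 rad), for 0.2 s.
At the end, for the whole second after the job is handed in: The knob is in (plunger below 8 mm) and its rubber foot presses on the tube (over 1.5 N); the tube rests on both supports against the back walls (centre within 3 mm in height and depth, axis within 0.05 rad), its end within about 7 mm of the stop (value of joint clamp_plunger below 0.008 m and contact force between clamp_plunger and tube above 1.5 N and z of tube_center in the frame of seat_center between -0.003 and 0.003 m and x of tube_center in the frame of seat_center between -0.003 and 0.003 m and y of tube_center in the frame of seat_center above -0.006 m and angle between the y axis of tube_center and the y axis of jig, either way round below 0.05 rad and linear speed of tube below 0.02 m/s); the robot touches nothing.
It fails at once if the tape measure is shifted by more than 3 cm (distance of tape_measure from where it was at the start of the episode above 0.03 m).
It fails at once if the ball-topped adapter is shifted by more than 3 cm (distance of ball_adapter from where it was at the start of the episode above 0.03 m).
It fails at once if the four-armed adapter is shifted by more than 3 cm (distance of lug from where it was at the start of the episode above 0.03 m).
It also fails if it takes over 59 s, if anything falls off the work surface, if the arm or the gripper's body presses on something with over 40 N, if the wrist force passes 120 N, or if a joint passes its speed limit or range.

## Working session

There is one attempt and no reset: what is moved stays moved. The work goes in short steps, Python scripts to look and compute and a shell command to move; the robot and the scene stay as the last step left them, time stands still between calls to the robot, and variables do not carry over. Pictures are saved under pics/ and viewed, at most 11 in all, crops included, and the job is handed in when it is done.

```bash
mkdir -p pics; cat > h.py <<'E'
import numpy as np, cv2
from workcell import env
from scipy.spatial.transform import Rotation as R
def Tcam(n,st=None):
    c=env.calibration(n)
    if n!='wrist': return c,np.array(c['T'])
    st=st or env.get_state(); T=np.eye(4); q=st['orientation']
    T[:3,:3]=R.from_quat([q[1],q[2],q[3],q[0]]).as_matrix(); T[:3,3]=st['tcp_pos']
    return c,T@np.array(c['tool_from_camera'])
def px2w(n,uv,z,st=None):
    c,T=Tcam(n,st)
    p=cv2.undistortPoints(np.array([[uv]],float),np.array(c['K']),np.array(c['distortion']))[0,0]
    d=T[:3,:3]@[p[0],p[1],1]; o=T[:3,3]
    return o+d*(z-o[2])/d[2]
def w2px(n,P,st=None):
    c,T=Tcam(n,st); Ti=np.linalg.inv(T)
    return cv2.projectPoints(np.array(P,float).reshape(-1,3),cv2.Rodrigues(Ti[:3,:3])[0],Ti[:3,3],np.array(c['K']),np.array(c['distortion']))[0][:,0]
def save(n,f):
    im=env.read_camera(n); cv2.imwrite(f,im[:,:,::-1]); return im
E
python3 - <<'E'
from h import *
s=env.get_state(); print(s['clock'],s['tcp_pos'],s['orientation'],s['finger_gap'],s['wrist_force'])
a=save('top','pics/top0.png');b=save('side','pics/side0.png')
cv2.imwrite('pics/both0.png',np.vstack([a,b])[:,:,::-1][:, :])
for l,z in [('tube_center',.015),('knob_center',.062),('jig',.04),('clamp_foot',.062),('stop_face',.062),('tape_measure',.06),('ball_adapter',.03),('lug',.01)]:
  for c in('top','side'):
    for r in env.recognise(c,l)[:2]: print(l,c,r['centre'],round(r['score'],2),px2w(c,r['centre'],z).round(3))
for c in('top','side'): print(c,Tcam(c)[1].round(3).tolist())
E
```

```text
0.0 [0.17180374 0.54821319 0.24739827] [-2.68538030e-04  1.51307584e-01  9.88486291e-01 -8.91992754e-04] 0.08521685972112418 [ 0.2629709  -0.36188745  0.6448545 ]
tube_center top [188.8, 232.8] 0.91 [0.474 0.212 0.015]
knob_center top [330.4, 219.9] 0.67 [ 0.504 -0.102  0.062]
knob_center side [279.3, 248.0] 0.54 [ 0.492 -0.099  0.062]
knob_center side [268.7, 234.8] 0.18 [ 0.482 -0.049  0.062]
jig top [282.1, 229.1] 0.97 [0.484 0.002 0.04 ]
jig side [269.6, 231.2] 0.92 [ 0.494 -0.009  0.04 ]
jig side [238.1, 192.1] 0.23 [0.456 0.174 0.04 ]
clamp_foot top [328.0, 221.1] 0.83 [ 0.501 -0.097  0.062]
clamp_foot side [278.2, 246.6] 0.64 [ 0.491 -0.094  0.062]
stop_face top [280.1, 221.3] 0.67 [0.498 0.006 0.062]
stop_face side [267.9, 233.6] 0.71 [ 0.481 -0.044  0.062]
tape_measure side [285.3, 327.4] 0.56 [ 0.443 -0.312  0.06 ]
ball_adapter side [286.4, 168.0] 0.58 [0.622 0.278 0.03 ]
lug top [380.1, 279.3] 0.6 [ 0.381 -0.218  0.01 ]
lug top [160.8, 170.2] 0.19 [0.619 0.287 0.01 ]
lug side [240.9, 314.8] 0.59 [ 0.379 -0.219  0.01 ]
lug side [283.0, 330.1] 0.35 [ 0.449 -0.277  0.01 ]
top [[0.026, -0.988, 0.151, 0.38], [-1.0, -0.023, 0.019, -0.009], [-0.015, -0.151, -0.988, 0.949], [0.0, 0.0, 0.0, 1.0]]
side [[0.967, -0.148, 0.209, 0.272], [-0.257, -0.569, 0.781, -0.829], [0.003, -0.809, -0.588, 0.71], [0.0, 0.0, 0.0, 1.0]]
```

View pics/top0.png

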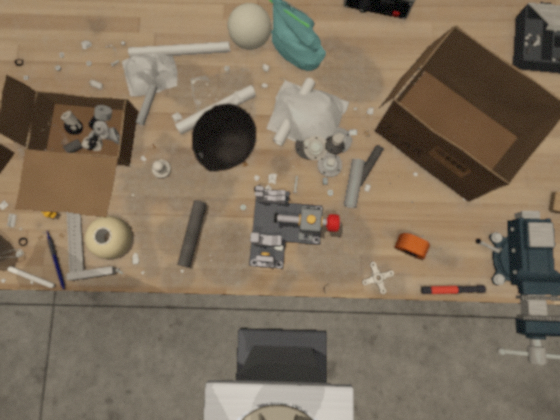

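View pics/side0.png

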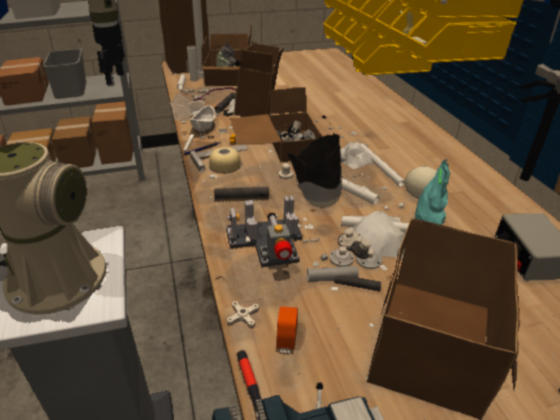

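The top picture shows the tube at about (192,233), the jig around (285,228) with its stop end towards the robot, and the knob at (333,222). The lug is at (378,278) and the tape at (412,245). I'll turn the tool to jig alignment and go over the jig to look from close by.

```bash
python3 -m pendant '[[1,0,0,0,0.18],[1,0,0,0,0.18],[1,0,0,0,0.18],[1,0,0,0,0.18],[1,0,0,0,0.18],[1,0,0,0,0.18],[1,0,0,0,0.18]]' | tail -3
python3 -m pendant '[[1,-0.06,0.03,-0.02,0],[1,-0.06,0.03,-0.02,0],[1,-0.06,0.03,-0.02,0],[1,-0.06,0.03,-0.02,0],[1,-0.06,0.03,0,0],[1,-0.06,0.03,0,0],[1,-0.06,0.03,0,0],[1,-0.06,0.03,0,0]]' | tail -1
python3 - <<'E'
from h import *
print(np.array(env.calibration('wrist')['tool_from_camera']).round(3).tolist())
E
```

```text
wrist_force: [0.8, -0.7, 0.6]
finger_gap: 0.0851
grip_force: 0.0
grip_force: 0.0
[[-0.0, -0.965, -0.261, 0.066], [1.0, 0.0, -0.001, 0.0], [0.001, -0.261, 0.965, -0.126], [0.0, 0.0, 0.0, 1.0]]
```

```bash
python3 - <<'E'
from h import *
s=env.get_state(); print(s['clock'],s['tcp_pos'],s['orientation'],s['joint_pos'])
save('wrist','pics/w1.png')
for l,z in [('tube_center',.015),('knob_center',.062),('jig',.04),('clamp_foot',.062),('stop_face',.062)]:
    for r in env.recognise('wrist',l)[:2]: print(l,r['centre'],round(r['score'],2),px2w('wrist',r['centre'],z,s).round(4))
E
```

```text
2.775 [0.39466346 0.11045837 0.32014857] [3.98568245e-04 7.04612104e-01 7.09592249e-01 6.81465637e-04] [ 7.62298593e-02 -2.29788842e-02 -1.76598986e-01  1.41562380e+00
  2.88063385e-04  1.63998341e+00]
tube_center [336.8, 108.1] 0.7 [0.473  0.2015 0.015 ]
knob_center [353.4, 315.0] 0.89 [ 0.5058 -0.0936  0.062 ]
jig [344.5, 241.8] 0.55 [0.4902 0.0141 0.04  ]
clamp_foot [352.1, 316.9] 0.93 [ 0.5041 -0.0969  0.062 ]
stop_face [344.3, 238.6] 0.69 [0.4845 0.0276 0.062 ]
```

View pics/w1.png

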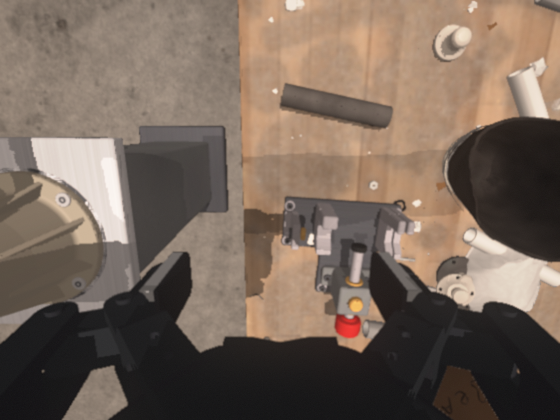

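```bash
python3 - <<'E'
import cv2
im=cv2.imread('pics/w1.png')[180:345,260:480]
cv2.imwrite('pics/w1c.png',cv2.resize(im,None,fx=3.6,fy=3.6,interpolation=cv2.INTER_CUBIC))
E
```

```text
(no output)
```

View pics/w1c.png

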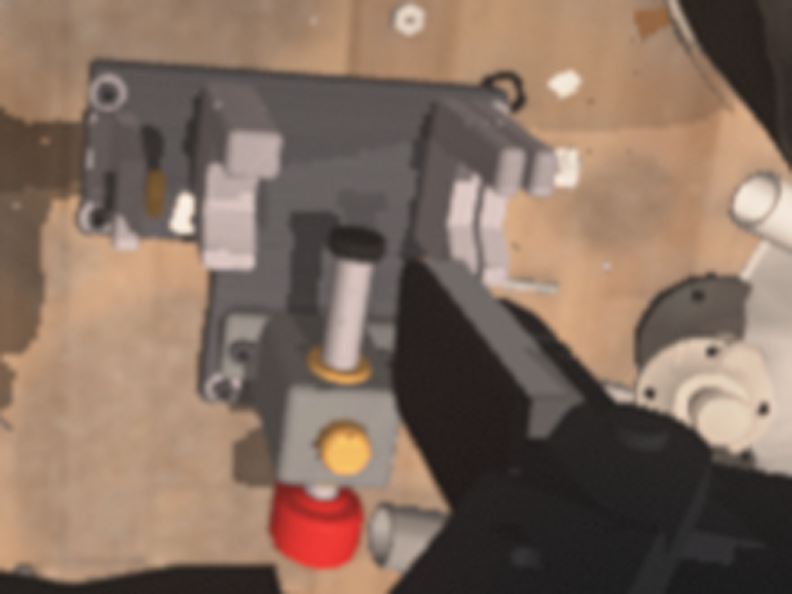

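```bash
cat > fit.py <<'E'
from h import *
from scipy.optimize import least_squares
s=dict(tcp_pos=[0.39466346,0.11045837,0.32014857],orientation=[3.98568245e-04,7.04612104e-01,7.09592249e-01,6.81465637e-04])
L=[((38,106,12),(92,60)),((38,-72,12),(505,92)),((-68,23,80),(285,385)),((-68,-23,80),(398,388)),((-112,23,80),(279,484)),((-112,-23,80),(388,487)),((15.3,58,84),(227,178)),((15.3,38,84),(280,178)),((15.3,-40,84),(497,190)),((15.3,-62,84),(555,192)),((-138,0,62),(318,525))]
P=np.array([l[0] for l in L])/1000.; U=np.array([l[1] for l in L])/3.6+[260,180]
def W(p,P):
    c,sn=np.cos(p[2]),np.sin(p[2]); return P@np.array([[c,-sn,0],[sn,c,0],[0,0,1]]).T+[p[0],p[1],0]
f=lambda p:(w2px('wrist',W(p,P),s)-U).ravel()
r=least_squares(f,[.485,.01,1.5],loss='soft_l1'); print(r.x.round(4)); print(f(r.x).reshape(-1,2).round(1).tolist())
p=r.x
print('knob',W(p,np.array([[-.138,0,.062],[-.186,0,.062],[0,0,.062]])).round(4).tolist())
# tube ends
for e in [((283,97),),((391,116),)]: print(px2w('wrist',e[0],.015,s).round(4))
# tube from dark pixels in wrist image
im=cv2.imread('pics/w1.png'); g=im.max(2); m=(g<85).astype(np.uint8); m[:70]=0;m[145:]=0;m[:,:260]=0;m[:,410:]=0
n,lab,stt,cen=cv2.connectedComponentsWithStats(m); k=1+stt[1:,4].argmax(); ys,xs=np.where(lab==k)
rect=cv2.minAreaRect(np.c_[xs,ys].astype(np.float32)); print(rect,stt[k])
b=cv2.boxPoints(rect); B=np.array([px2w('wrist',q,.015,s)[:2] for q in b]); print(B.round(4).tolist(), B.mean(0))
E
python3 fit.py
```

```text
[0.5067 0.0306 1.5098]
[[-0.4, -0.1], [2.3, -1.2], [1.4, -0.5], [3.1, 0.7], [-0.7, -0.2], [1.2, 0.8], [-1.0, -0.7], [-0.3, 0.3], [-0.8, 0.8], [-0.2, 1.3], [-0.6, -3.0]]
knob [[0.4983, -0.1071, 0.062], [0.4953, -0.1551, 0.062], [0.5067, 0.0306, 0.062]]
[0.3985 0.2154 0.015 ]
[0.549  0.1917 0.015 ]
((333.06268310546875, 114.73130798339844), (106.27853393554688, 4.706897735595703), 13.13402271270752) [281 102 105  25 362]
[[0.3956, 0.205], [0.397, 0.211], [0.5423, 0.1802], [0.5414, 0.174]] [0.46904385 0.19254893]
```

The crop gives a jig fit consistent to about 2 mm: the knob is at (0.498,-0.107) and jig yaw is 1.51. The tube is at about (0.474,0.204). Next I'll go over the knob.

```bash
python3 -m pendant '[[1,0,0,0,0.068],[1,-0.035,0.0195,0.027,0],[1,-0.035,0.0195,0.027,0],[1,-0.035,0.0195,0.027,0],[1,-0.035,0.0195,0.027,0],[1,-0.035,0.0195,0.027,0],[1,-0.035,0.0195,0.027,0],[1,0,0,0,0]]'
python3 - <<'E'
from h import *
s=env.get_state(); print(s['tcp_pos'],s['orientation'])
save('wrist','pics/w2.png')
for l in ['knob_center','clamp_foot']:
    for r in env.recognise('wrist',l)[:2]: print(l,r['centre'],round(r['score'],2),px2w('wrist',r['centre'],.062,s).round(4))
j=lambda x,y,z:(np.array([.5067,.0306,0])+np.array([np.cos(1.5098)*x-np.sin(1.5098)*y,np.sin(1.5098)*x+np.cos(1.5098)*y,z]))
print(w2px('wrist',[j(-.138,0,.062),j(-.112,.023,.08),j(-.112,-.023,.08),j(-.124,0.019,.062),j(-.124,-.019,.062)],s).round(1).tolist())
E
```

```text
clock: 4.08
tcp_pos: [0.498, -0.1038, 0.1555]
orientation: [-0.001, 0.728, 0.686, -0.001]
wrist_force: [-0.5, -0.3, 0.6]
finger_gap: 0.0852
grip_force: 0.0
[ 0.49801658 -0.10378956  0.15549911] [-1.49354091e-03  7.28061655e-01  6.85509647e-01 -7.20350758e-04]
knob_center [280.5, 118.8] 0.69 [ 0.5026 -0.0329  0.062 ]
knob_center [251.8, 334.1] 0.55 [ 0.467  -0.2101  0.062 ]
clamp_foot [278.8, 118.6] 0.59 [ 0.5014 -0.0327  0.062 ]
[[280.7, 219.0], [247.6, 190.8], [313.9, 190.9], [255.8, 201.4], [305.7, 201.5]]
```

View pics/w2.png

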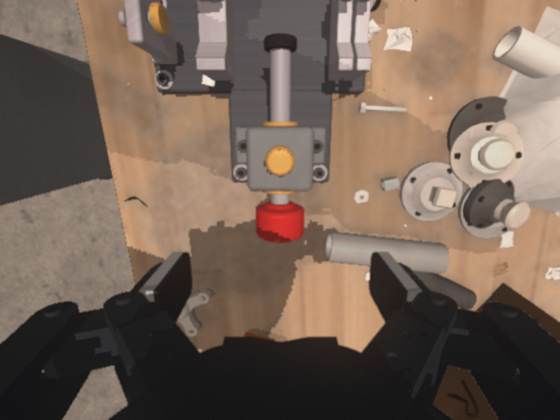

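```bash
python3 -m pendant '[[0.5,-0.004,0,0.0,0],[0.5,0,0,0.033,0],[0.5,0,0,0.033,0],[0.5,0,0,0.0315,0],[0.5,0,0,0,0],[-1,0,0,0,0],[-1,0,0,0,0],[-1,0,0,0,0]]' 40
python3 -m pendant '[[-1,0,0,0,0],[-1,0,0,0,0],[-1,0,0,0,0]]'
```

```text
clock: 5.22
tcp_pos: [0.4971, -0.1084, 0.0622]
orientation: [0.0, 0.728, 0.685, -0.0]
wrist_force: [-5.3, 1.0, 7.1]
finger_gap: 0.0362
grip_force: 39.4
clock: 5.6
tcp_pos: [0.4971, -0.1084, 0.0622]
orientation: [0.0, 0.728, 0.685, -0.0]
wrist_force: [-4.8, 0.5, 7.7]
finger_gap: 0.0361
grip_force: 39.4
```

```bash
python3 -m pendant '[[-1,-0.01,0,0,0],[-1,-0.01,0,0,0],[-1,-0.01,0,0,0],[-1,-0.01,0,0,0],[-1,-0.009,0,0,0],[-1,0,0,0,0],[-1,0,0,0,0]]'
python3 -m pendant '[[0.5,0,0,0,0],[0.5,0,0,0,0],[0.5,0,0,0,0],[0.5,0,0,-0.04,0],[0.5,0,0,-0.05,0],[0.5,0,0,-0.05,0],[0.5,0,0,0,0]]'
python3 - <<'E'
from h import *
s=env.get_state(); print(s['tcp_pos'])
save('wrist','pics/w3.png')
E
```

```text
clock: 6.48
tcp_pos: [0.4941, -0.1564, 0.0622]
orientation: [-0.001, 0.728, 0.685, 0.0]
wrist_force: [-5.2, 4.1, 7.7]
finger_gap: 0.0361
grip_force: 39.5
clock: 7.35
tcp_pos: [0.4975, -0.1586, 0.2047]
orientation: [0.004, 0.728, 0.685, 0.002]
wrist_force: [0.1, -0.2, -1.0]
finger_gap: 0.0642
grip_force: 0.0
[ 0.49746816 -0.15863869  0.20472361]
```

View pics/w3.png

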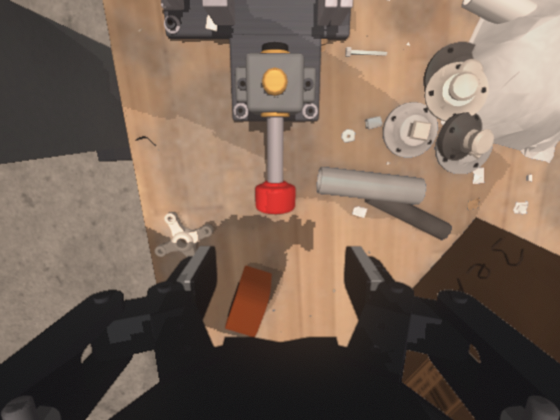

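The picture shows the knob drawn out at (275,198), with the foot up against the clamp body. Next, the tube.

```bash
python3 -m pendant '[[1,0.045,-0.0057,0,0],[1,0.045,-0.0057,0,0],[1,0.045,-0.0057,0,0],[1,0.045,-0.0057,0,0],[1,0.045,-0.0057,0,0],[1,0.045,-0.0057,0,0],[1,0.045,-0.0057,0,0],[1,0.045,-0.0057,0,0]]' >/dev/null
python3 -m pendant '[[1,0,0,0,-0.1845],[1,0,0,0,-0.1845],[1,0,0,0,-0.1845],[1,0,0,0,-0.1845],[1,0,0,0,-0.1845],[1,0,0,0,-0.1845],[1,0,0,0,-0.1845],[1,0,0,0,-0.1845]]'
python3 - <<'E'
from h import *
s=env.get_state(); print(s['tcp_pos'],s['orientation'],s['joint_pos'])
save('wrist','pics/w4.png')
for r in env.recognise('wrist','tube_center')[:2]: print(r['centre'],round(r['score'],2),px2w('wrist',r['centre'],.015,s).round(4))
E
```

```text
clock: 9.4
tcp_pos: [0.4703, 0.2045, 0.1984]
orientation: [-0.001, 0.075, 0.997, -0.0]
wrist_force: [0.4, 0.1, 0.3]
finger_gap: 0.0855
grip_force: 0.0
[0.47032105 0.20454725 0.19837433] [-1.43588363e-03  7.48170349e-02  9.97196129e-01 -4.79505487e-04] [ 2.53601089e-01  2.17065409e-01 -2.06088371e-01  1.15067015e+00
  1.87339906e-05  4.03375253e-01]
[280.0, 188.3] 0.77 [0.467  0.2043 0.015 ]
```

View pics/w4.png

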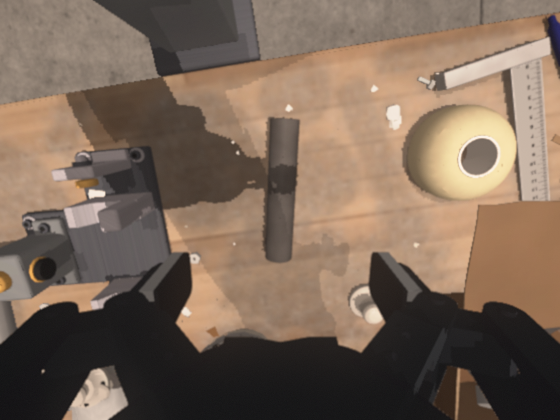

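```bash
python3 - <<'E'
from h import *
s=env.get_state()
a=px2w('wrist',(284,118),.02,s);b=px2w('wrist',(278.5,262),.02,s)
q=s['orientation'];M=R.from_quat([q[1],q[2],q[3],q[0]]).as_matrix()
d=b-a;m=(a+b)/2;print(a,b,np.linalg.norm(d),m,'tool',M.T@(m-s['tcp_pos']),'dir in tool',M.T@d/np.linalg.norm(d))
E
```

```text
[0.39726007 0.21928347 0.02      ] [0.54875402 0.18984805 0.02      ] 0.15432712123338968 [0.47300705 0.20456576 0.02      ] tool [-0.00303945  0.00059752  0.17855422] dir in tool [-0.99933394 -0.03640483 -0.00252402]
```

```bash
python3 -m pendant '[[0.6,-0.003,0.0005,0,0.036],[0.6,0,0,0.05,0],[0.6,0,0,0.05,0],[0.6,0,0,0.05,0],[0.6,0,0,0.015,0],[0.6,0,0,0,0]]'
```

```text
clock: 10.25
tcp_pos: [0.4739, 0.2047, 0.0348]
orientation: [-0.001, 0.097, 0.995, -0.0]
wrist_force: [0.3, -1.0, 0.7]
finger_gap: 0.0687
grip_force: 0.0
```

```bash
python3 -m pendant '[[0.6,0,0,0.013,0],[0.2,0,0,0,0],[-0.2,0,0,0,0],[-1,0,0,0,0],[-1,0,0,0,0],[-1,0,0,0,0],[-1,0,0,0,0]]' 40
python3 -m pendant '[[-1,0,0,-0.03,0],[-1,0,0,-0.05,0],[-1,0,0,-0.05,0],[-1,0,0,0,0]]'
python3 - <<'E'
from h import *
s=env.get_state(); print(s['tcp_pos'],s['orientation'],s['joint_pos'])
save('wrist','pics/w5.png')
E
```

```text
clock: 11.12
tcp_pos: [0.4749, 0.205, 0.0232]
orientation: [0.001, 0.096, 0.995, 0.0]
wrist_force: [-1.5, -0.4, 5.9]
finger_gap: 0.0302
grip_force: 39.8
clock: 11.62
tcp_pos: [0.4771, 0.2057, 0.1565]
orientation: [0.004, 0.096, 0.995, 0.002]
wrist_force: [0.3, -0.3, -0.9]
finger_gap: 0.0302
grip_force: 40.5
[0.47712649 0.2056552  0.15646177] [0.00398253 0.0957425  0.99539703 0.00150547] [ 2.52312713e-01  2.47407070e-01 -2.74013554e-01  1.04086125e+00
  1.12492355e-04  4.44093686e-01]
```

View pics/w5.png

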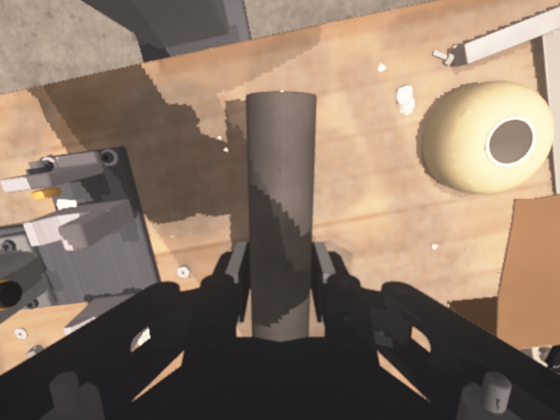

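```bash
python3 - <<'E'
from h import *
c=env.calibration('wrist');T=np.array(c['tool_from_camera'])
for uv in [(281,94),(280,339),(247,94),(316,96),(252,300),(310,300)]:
    p=cv2.undistortPoints(np.array([[uv]],float),np.array(c['K']),np.array(c['distortion']))[0,0]
    d=T[:3,:3]@[p[0],p[1],1];o=T[:3,3]
    print(uv,[(o+d*(z-o[2])/d[2]).round(4).tolist() for z in(-.007,.008)])
s=env.get_state();q=s['orientation'];M=R.from_quat([q[1],q[2],q[3],q[0]]).as_matrix()
yaw=np.arctan2(M[1,0],M[0,0]);jy=1.5098+np.pi/2
print('yaw',yaw,'turn',-(jy-yaw), s['tcp_pos'])
E
```

```text
(281, 94) [[0.0775, 0.0, -0.007], [0.079, 0.0001, 0.008]]
(280, 339) [[-0.0312, -0.0003, -0.007], [-0.0434, -0.0004, 0.008]]
(247, 94) [[0.0775, -0.0128, -0.007], [0.079, -0.0144, 0.008]]
(316, 96) [[0.0768, 0.0133, -0.007], [0.0782, 0.015, 0.008]]
(252, 300) [[-0.0104, -0.0131, -0.007], [-0.0199, -0.0147, 0.008]]
(310, 300) [[-0.0103, 0.0133, -0.007], [-0.0199, 0.015, 0.008]]
yaw 2.9498166782233444 turn -0.13077964857155244 [0.47558229 0.20525571 0.15402016]
```

```bash
python3 -m pendant '[[-1,0,0,0,-0.131],[-1,-0.01,-0.035,0,0],[-1,-0.01,-0.035,0,0],[-1,-0.01,-0.035,0,0],[-1,-0.01,-0.035,0,0],[-1,-0.01,-0.0354,0,0],[-1,0,0,0.03,0],[-1,0,0,0,0]]' >/dev/null
cat > jig.py <<'E'
from h import *
s=env.get_state();q=s['orientation'];M=R.from_quat([q[1],q[2],q[3],q[0]]).as_matrix()
c,n=np.cos(1.5098),np.sin(1.5098);d=np.array(s['tcp_pos'])-[.5067,.0306,0]
print('clock',s['clock'],'jig xy',d[0]*c+d[1]*n,-d[0]*n+d[1]*c,'z',d[2],'yawerr',np.arctan2(M[1,0],M[0,0])-1.5098-np.pi/2,s['wrist_force'],s['finger_gap'],s['grip_force'])
E
python3 jig.py
python3 - <<'E'
from h import *
save('wrist','pics/w6.png')
E
```

```text
clock 12.675 jig xy -0.0038153403498606235 -0.003774641317512713 z 0.11860959557495472 yawerr -0.0009335335222642183 [ 0.88532884 -0.06638897 -1.05936147] 0.029959346949656056 40.51607829518616
```

View pics/w6.png

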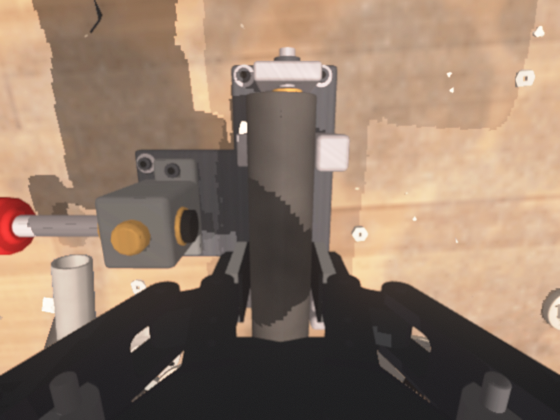

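```bash
python3 - <<'E'
from h import *
s=env.get_state()
c,n=np.cos(1.5098),np.sin(1.5098)
P=np.array([[15.3,38,84],[15.3,58,84],[33,38,84],[33,58,84],[0,76.5,71],[-68,23,80],[-68,-23,80],[-112,-23,80],[-18,76.5+9,78],[18,76.5+9,78]])/1000
W=np.c_[.5067+P[:,0]*c-P[:,1]*n,.0306+P[:,0]*n+P[:,1]*c,P[:,2]]
print(w2px('wrist',W,s).round(1).tolist())
E
```

```text
[[314.9, 170.3], [316.0, 132.8], [347.2, 170.3], [349.3, 132.8], [286.9, 98.3], [168.3, 195.5], [175.5, 268.7], [104.2, 268.6], [253.1, 79.0], [321.3, 79.0]]
```

```bash
python3 -m pendant '[[-1,-0.003,0.0005,0,0],[-1,0,0,0.015,0],[-1,0,0,0.013,0],[-1,0,0,0.01,0],[-1,0,0,0,0]]' >/dev/null; python3 jig.py
```

```text
clock 13.35 jig xy -0.002820459965396723 -0.008964570980407992 z 0.08296597763219458 yawerr 0.00031178760648642445 [ 0.04966537  1.33927662 -1.32267039] 0.029925568064895477 40.51606396213174
```

```bash
python3 -m pendant '[[-1,0,0,0.006,0],[-1,0,0,0.004,0],[-1,0,0,0.002,0],[-1,0,0,0,0]]' >/dev/null; python3 jig.py;  python3 -m pendant '[[-1,0.003,0,0,0],[-1,0.003,0,0,0],[-1,0.001,0,0,0],[-1,0,0,0,0]]' >/dev/null; python3 jig.py
```

```text
clock 13.85 jig xy -0.0029484435248444425 -0.009983656680407283 z 0.07215332307844011 yawerr 0.00015197612776440828 [ 0.62698388 -0.03987393 -0.0527887 ] 0.030102275810209227 40.51653651986271
clock 14.35 jig xy -0.0029259425002730152 -0.002986735118334925 z 0.07233082962379697 yawerr 0.00017796886763510322 [-0.48292446  0.11910209 -1.60798081] 0.02986804983471675 40.52015820052475
```

```bash
python3 -m pendant '[[-1,0.001,0,0.001,0],[-1,0.001,0,0.001,0],[-1,0,0,0,0]]' >/dev/null; python3 jig.py;  python3 -m pendant '[[-1,0.001,0,0.001,0],[-1,0,0,0,0]]' >/dev/null; python3 jig.py
```

```text
clock 14.725 jig xy -0.002942381814956368 -0.001283499354629236 z 0.07028164687247912 yawerr 0.0001553789588155663 [ 0.37486019 -0.17070112 -1.37006892] 0.029752706543692067 40.52825235296041
clock 14.975 jig xy -0.0029411565077422804 -0.001274435767842372 z 0.07019690313136522 yawerr 0.0002031910741882026 [0.25631933 0.23373244 4.0768356 ] 0.030093749806133257 41.14890057127923
```

```bash
python3 -m pendant '[[-0.1,0,0,0,0],[0.1,0,0,0,0],[0.15,0,0,0,0],[0.15,0,0,0,0],[0.15,0,0,0,0],[0.15,0,0,0,0]]'; python3 jig.py; python3 -m pendant '[[0.15,0,0,-0.02,0],[0.15,0,0,-0.04,0],[0.15,0,0,-0.05,0],[0.15,0,0,-0.03,0],[0.15,0,0,0,0]]'; python3 jig.py
python3 - <<'E'
from h import *
save('wrist','pics/w7.png')
E
```

```text
clock: 15.72
tcp_pos: [0.5066, 0.0277, 0.0692]
orientation: [-0.0, 0.03, 1.0, 0.0]
wrist_force: [-0.4, 0.7, 0.2]
finger_gap: 0.0492
grip_force: 0.0
clock 15.725 jig xy -0.0029348090282715258 -4.231356707748156e-05 z 0.06918951006007774 yawerr 0.00019739397991380692 [-0.41888317  0.74758167  0.24600648] 0.049189050769681414 0.0
clock: 16.35
tcp_pos: [0.5083, 0.0275, 0.212]
orientation: [0.003, 0.03, 1.0, -0.0]
wrist_force: [-0.4, -0.0, 0.3]
finger_gap: 0.0496
grip_force: 0.0
clock 16.35 jig xy -0.003010896849369322 -0.0018036937127048653 z 0.211967390304558 yawerr 0.00022321042149076042 [-0.35164094 -0.04682577  0.28606793] 0.04956750711789385 0.0
```

View pics/w7.png

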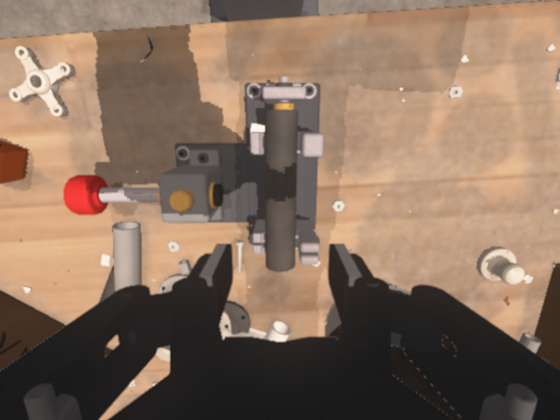

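The tube lies on both supports with its end at the brass head (around row 105). The knob is out at (85,195). Next I'll regrasp the knob.

```bash
python3 -m pendant '[[0.5,0,0,0,0.1745],[0.5,0,0,0,0.1745],[0.5,0,0,0,0.1745],[0.5,0,0,0,0.1745],[0.5,0,0,0,0.1745],[0.5,0,0,0,0.1745],[0.5,0,0,0,0.1745],[0.5,0,0,0,0.1745]]' >/dev/null
python3 -m pendant '[[0.5,0,0,0,0.1748],[0.5,-0.037,0,0,0],[0.5,-0.037,0,0,0],[0.5,-0.037,-0.001,0,0],[0.5,-0.037,-0.001,0,0],[0.5,-0.037,0,0,0],[0.5,0,0,0,0],[0.5,0,0,0,0]]'; python3 jig.py
```

```text
clock: 18.4
tcp_pos: [0.4925, -0.1563, 0.2079]
orientation: [-0.001, 0.728, 0.685, -0.0]
wrist_force: [0.2, 0.2, -0.0]
finger_gap: 0.0642
grip_force: 0.0
clock 18.4 jig xy -0.18739101519224627 0.0027729955433323586 z 0.20786137605521837 yawerr -1.5710131446196396 [ 0.19404073  0.19734228 -0.01482954] 0.06416742101037265 0.0
```

```bash
python3 -m pendant '[[0.5,0,0.001,0.04,0],[0.5,0,0,0.04,0],[0.5,0,0,0.04,0],[0.5,0,0,0.027,0],[0.5,0,0,0,0],[-1,0,0,0,0],[-1,0,0,0,0],[-1,0,0,0,0]]' 40; python3 jig.py
```

```text
clock: 19.4
tcp_pos: [0.4941, -0.1567, 0.0638]
orientation: [0.0, 0.728, 0.685, -0.0]
wrist_force: [-4.0, 1.9, 5.9]
finger_gap: 0.0365
grip_force: 39.9
clock 19.4 jig xy -0.18775630800277254 0.0011704659483137477 z 0.06384484865161275 yawerr -1.5704958827555102 [-3.95229092  1.90782736  5.93495085] 0.036518126564420834 39.91066401855903
```

```bash
python3 -m pendant '[[-1,0.01,0,0,0],[-1,0.01,0,0,0],[-1,0.008,0,0,0],[-1,0.006,0,0,0],[-1,0.004,0,0,0],[-1,0.003,0,0,0],[-1,0.002,0,0,0],[-1,0,0,0,0]]' ; python3 jig.py
```

```text
clock: 20.4
tcp_pos: [0.4968, -0.1131, 0.0638]
orientation: [-0.0, 0.728, 0.686, 0.001]
wrist_force: [-3.0, 4.0, 6.6]
finger_gap: 0.036
grip_force: 40.0
clock 20.4 jig xy -0.1440768317225875 0.001104843284403063 z 0.0638362455237728 yawerr -1.5699456164378998 [-2.99118287  3.95579361  6.56382444] 0.03598193004811783 39.98069189325463
```

```bash
python3 -m pendant '[[-1,0.001,0,0,0],[-1,0.001,0,0,0],[-1,0,0,0,0]]' >/dev/null ; python3 jig.py; python3 -m pendant '[[0,0,0,0,0],[0.5,0,0,0,0],[0.5,0,0,0,0],[0.5,0,0,0,0],[0.5,0,0,-0.03,0],[0.5,0,0,-0.05,0],[0.5,0,0,-0.05,0],[0.5,0,0,0,0]]'
python3 jig.py
python3 - <<'E'
from h import *
save('wrist','pics/w8.png')
E
```

```text
clock 20.775 jig xy -0.14389080959352085 0.0010783613257593604 z 0.06385534342517192 yawerr -1.571181281756699 [-5.44112883 -1.89781899  5.89698551] 0.03609606050632732 39.86917333839301
clock: 21.78
tcp_pos: [0.4997, -0.113, 0.1965]
orientation: [0.004, 0.728, 0.685, 0.002]
wrist_force: [-0.0, -0.0, 0.1]
finger_gap: 0.064
grip_force: 0.0
clock 21.775 jig xy -0.14372695670576424 -0.0017911475363916454 z 0.19649014824376257 yawerr -1.570452607420971 [-0.04926044 -0.04393765  0.10838578] 0.06399617236841729 0.0
```

View pics/w8.png

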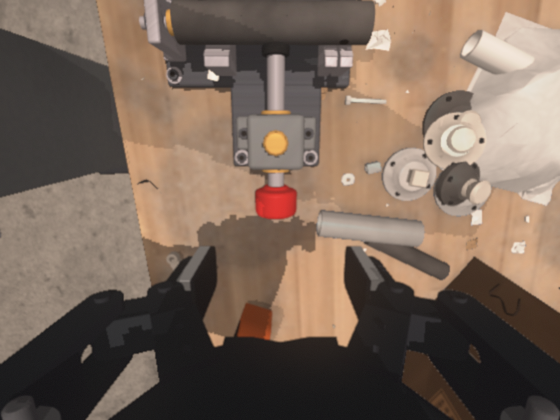

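The foot presses on the tube at (275,45), the tube's end is at the brass head (170,20), and the knob is in at (276,202). The robot is clear.

```bash
python3 -c "
from workcell import env
print(env.hand_in())"
```

```text
the job is handed in; nothing more can be done
None
```

The tube is clamped in the jig with its end at the brass stop and the knob pushed back in; I handed the job in at about 22 s, with no verdict returned.

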